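# Make up two optics sample kits

## Robot

A 6-joint arm with a two-finger parallel gripper is mounted at the origin on the work surface. World frame = base frame: x ahead of the robot, y to its left, z up, the work surface at z = 0. Lengths are in m, angles in rad, forces in N, time in s.
With the tool pointing down it reaches from about 0.4 to 0.825 m from the base axis. Payload 7 kg.
Tool frame: the origin (TCP) lies at the centre of the arm's flange, where the gripper is bolted on; the fingertips stand 178 mm ahead of it and the grasp point (between the pads) lies 159 mm ahead of it; z points along the fingers, y is the direction in which the jaws open and shut (so a half turn about z gives the same grasp; the last joint's range is limited). The gripper opens to 88 mm and grips with 3 to 60 N. Pads are 19 mm wide; open, the fingers measure 130 mm over their backs; the gripper's body (78 mm by 193 mm) begins 47 mm behind the grasp point.
Start: joints at [1.412, 0.359, 0.012, 0, -1.224, -0.288], TCP at [0.292, 0.609, 0.405] pointing down, gripper open.
Joint ranges: [-3.07, 3.07], [-1.43, 2.12], [-1.02, 1.25], [-3.03, 1.67], [-3.05, -0], [-3.03, 3.03]. Speed limits (rad/s): [2.39, 2.39, 3.01, 3.14, 3.14, 3.14].

## Interface

Orientations are given as [roll, pitch, yaw] about the fixed x, y, z axes, in that order (R = Rz(yaw) Ry(pitch) Rx(roll)).
In Python, from station import * gives the robot as it stands.
- The arm moves only by the tool send_rows, never from a script. Its argument "motion" is a list of rows, each an object with "offset": the shift along the tool's x, y, z in cm, a list of three; "turn": the turn about the tool's z in degrees. In form: [{"offset": [x, y, z], "turn": turn}, ...]. A call has 1 to 8 rows; each row is the pose to reach, as a shift and turn from the pose commanded when the call began, along the tool's axes at that moment; what a row does not reach only later rows make up. A row lasts 1/10 s, in which the tool goes at most 50 mm and 8.59 degrees, less where a joint would pass 70% of its speed; a pose out of reach is approached as far as the arm can. A call with a gripper value outside its range is refused whole. "hand" is the opening, from -1 (shut) to 1 (fully open), set as the call begins (left out, the last holds). The fingers move at their own pace and stop on an object; "squeeze" is the grip in N (left out, the last holds). Time passes only in rows, so rows that repeat a pose let the fingers close. It gives the time, the measured TCP pose, the force and the opening at its end, in the units of the state.
- get_state(): the state, without advancing time (a new reading comes with each control period).
- grab_frame(name): name is "scene" or "top" or "wrist"; returns a dict with "frame" (480x640x3 uint8, blue, green, red), "range_z" (480x640 float32, m along the optical axis (not along the pixel's ray), 0 where there is no reading), "vertical_fov" (degrees; the focal length in pixels is half the picture's height over the tangent of half this angle, whatever the lens; pixels are square), "cx", "cy" (the principal point, pixels), "cam_to_world" (4x4, takes a point from camera to world coordinates). Camera axes: x right, y up, looking along -z (the intrinsics and any distortion apply to the point x, -y, -z); pixel columns grow to the right and rows downward; lengths in m; the calibration is good to about 2 mm. A picture is of the moment at which its call begins.
- job_done(): hands the job in, once; it reports no verdict.
The state is a dict: "t": time; "q": joint angles; "qd": joint speeds; "joint_efforts": joint torques, N m; "eef_pos": TCP position; "ee_rot": TCP orientation; "force": force on the tool from outside, world axes, zero at the start; "moment": the same for the moment, N m; "width": finger opening in m.
Only numpy, scipy, OpenCV 4.12 (cv2) and the standard library are available. Lean on these libraries where they do the work, as an engineer would, in place of code of your own. Each camera call takes 0.05 s, during which the arm holds its last target. There are 200 camera calls.

## Task

Make up the two sample kits from the stock standing in the middle of the bench. In the blue tray, put the black-capped clear vial in the pocket at the white-tab end, the red clamp in the middle pocket and the brass weight in the pocket at the plain end; in the yellow tray, put the green-capped amber vial in the pocket at the white-tab end and the black lens tube in the pocket at the plain end, leaving its middle pocket empty. Everything must stand upright on its pocket's floor; set the vials and the lens tube down without dropping them, knock nothing over, and leave the white-capped vial, the beaker and the petri dish where they are.

Things in the scene. Friction and masses are not known exactly. Their poses are not given: they have to be found in the camera images.
- blue_tray: Blue plastic tray, 202 x 82 x 18 mm high, fixed to the bench, left or right of the stock, turned any way. Walls and floor 4 mm thick; two cross walls 16 mm high make a row of three pockets, each 62 (along x) x 74 mm inside. Origin: centre of the underside; z up, x along the tray to the end with a white tab (16 x 50 mm, at rim height). Pocket centres at x = +66 (tab end), 0 and -66 mm (plain end).
- yellow_tray: Yellow plastic tray, 202 x 82 x 18 mm high, fixed to the bench, left or right of the stock, turned any way. Walls and floor 4 mm thick; two cross walls 16 mm high make a row of three pockets, each 62 (along x) x 74 mm inside. Origin: centre of the underside; z up, x along the tray to the end with a white tab (16 x 50 mm, at rim height). Pocket centres at x = +66 (tab end), 0 and -66 mm (plain end).
- clear_vial: Clear glass vial with a black screw cap (they do not come apart), 28 mm across (a shallow groove under the cap) and 61 mm tall, the cap being the top 16 mm; 30 g. Origin: centre of its underside; z up. Upright among the stock: two rows of three, any order.
- amber_vial: Amber (brown) glass vial with a green screw cap (they do not come apart), 28 mm across (a shallow groove under the cap) and 61 mm tall, the cap being the top 16 mm; 30 g. Origin: centre of its underside; z up. Upright among the stock: two rows of three, any order.
- red_clamp: Red clamp block, 36 mm along its x, 32 mm along its y, 46 mm tall, 150 g. A steel thumbscrew sticks out of its +x face, 33 mm up, to 34 mm from the origin, its wing 20 mm wide along y; the y faces, 32 mm apart, are free for gripping. Origin: centre of the block's underside; z up. Turned any way. Upright among the stock: two rows of three, any order.
- brass_weight: Bright brass cylindrical calibration weight, 34 mm across up to a height of 40 mm, then a thin neck and a 22 mm knob, top at 58 mm; 300 g. Origin: centre of its underside; z up. Upright among the stock: two rows of three, any order.
- lens_tube: Black cylindrical lens tube, 40 mm across and 45 mm tall, with a thin aluminium band near the top and a blue lens ringed with aluminium on its top face; 90 g. Origin: centre of its underside; z up. Upright among the stock: two rows of three, any order.
- spare_vial: Clear glass vial with a white screw cap (they do not come apart), 28 mm across (a shallow groove under the cap) and 61 mm tall, the cap being the top 16 mm; 30 g. Origin: centre of its underside; z up. Not part of any kit: to be left where it is. Upright among the stock: two rows of three, any order.
- beaker: Clear glass beaker, 68 mm across, 85 mm tall, upright beyond the stock, to be left alone. Origin: centre of its underside; z up.
- petri_dish: Closed clear petri dish with a pinkish disc on it, 90 mm across, 17 mm tall, lying flat beyond the stock, to be left alone. Origin: centre of its underside; z up.
Things that resemble listed ones, but are neither listed nor needed, are in the scene too. There is more than one size of the blue_tray; the job needs the larger.

How it is judged:
By the outcome, as a careful person would: the job done as asked, in the order asked, and still so for the second after the job is handed in, with the robot touching nothing.
It also fails if it takes over 128 s, if anything falls off the work surface, if the arm or the gripper's body presses on something with over 40 N, if the wrist force passes 120 N, or if a joint passes its speed limit or range.

## Working session

There is one attempt and no reset: what is moved stays moved. The work goes in short steps, Python scripts to look and compute and a tool call to move; the robot and the scene stay as the last step left them, time stands still between calls to the robot, and variables do not carry over. Pictures are saved under pics/ and viewed, about 12 in all and at most 16, crops included, and the job is handed in when it is done.

Besides the shell and the picture viewer there is one more tool, called after "Call:" by a JSON object that holds its "name" and its "arguments". send_rows: Moves the arm, as the interface text tells. Its arguments: {"type":"object","properties":{"motion":{"type":"array"},"hand":{"type":"number"},"squeeze":{"type":"number"}},"required":["motion"]}

```bash
mkdir -p pics; ls
python3 - <<'E'
from station import *
import cv2,numpy as np
s=get_state();print(s)
for n in("top","scene"):
    f=grab_frame(n);cv2.imwrite(f"pics/{n}0.png",f["frame"]);np.savez(f"{n}0.npz",**f)
    print(n,f["vertical_fov"],f["cx"],f["cy"],np.round(f["cam_to_world"],3).tolist(),[k for k in f])
E
```

```text
pics
{'t': 0.0, 'q': array([ 1.41209167e+00,  3.59354189e-01,  1.10611706e-02, -3.46935293e-04,
       -1.22413792e+00, -2.88070805e-01]), 'qd': array([ 0.00061135,  0.00104882, -0.00081435,  0.00088132, -0.00121298,
        0.00141766]), 'joint_efforts': array([ 2.76781182e-03, -5.82729328e+01,  2.93051898e+01,  6.99731380e+00,
        6.89771390e-03, -1.54028357e-04]), 'eef_pos': array([0.29157326, 0.60854658, 0.40374519]), 'ee_rot': array([ 3.13993273e+00, -1.51736834e-04, -4.46893477e-01]), 'force': array([ 0.50006738,  0.23804969, -0.03725392]), 'moment': array([-0.06406599, -0.03155943,  0.03216888]), 'width': 0.08757212213787191}
top 54.05633367412599 317.81538664246256 242.93964844193277 [[-0.004, 0.999, -0.05, 0.446], [-1.0, -0.004, -0.002, -0.002], [-0.002, 0.05, 0.999, 0.972], [0.0, 0.0, 0.0, 1.0]] ['frame', 'range_z', 'vertical_fov', 'cx', 'cy', 'cam_to_world']
scene 56.94075221964145 322.799330254064 242.06996916551418 [[-0.334, -0.744, 0.579, 1.019], [0.943, -0.26, 0.21, 0.189], [-0.006, 0.616, 0.788, 0.73], [0.0, 0.0, 0.0, 1.0]] ['frame', 'range_z', 'vertical_fov', 'cx', 'cy', 'cam_to_world']
```

View pics/top0.png

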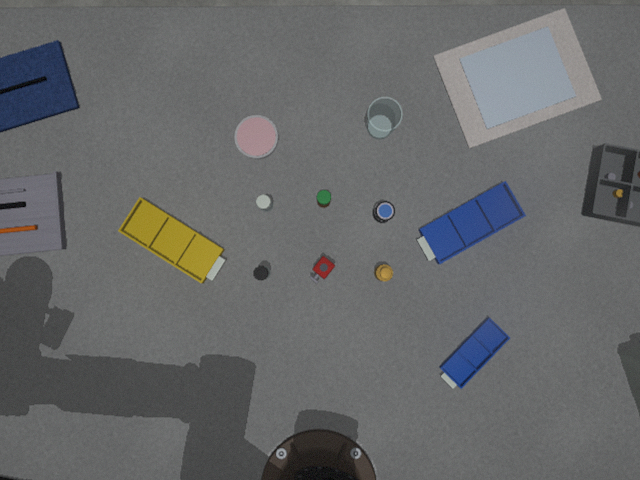

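View pics/scene0.png

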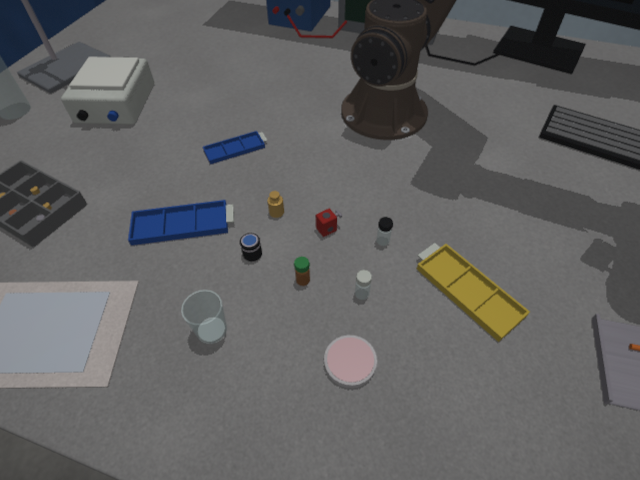

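The top view shows the yellow tray at about (173,240) with its tab at (215,267). The large blue tray is at (470,222) with its tab at (428,248), and the small blue one at (475,352) is a decoy. Stock pixels: white cap (263,202), green cap (324,197), lens tube (384,211), black cap (261,272), clamp (323,267), brass (384,272).

```bash
cat > h.py <<'E'
import cv2,numpy as np
def ray(f,uv,z):
    """pixels (n,2) -> world xy on plane z"""
    uv=np.atleast_2d(np.float64(uv));fl=240/np.tan(np.radians(float(f["vertical_fov"]))/2)
    d=np.c_[(uv[:,0]-f["cx"])/fl,-(uv[:,1]-f["cy"])/fl,-np.ones(len(uv))]
    T=np.array(f["cam_to_world"]);w=d@T[:3,:3].T;o=T[:3,3]
    return (o+w*((z-o[2])/w[:,2])[:,None])[:,:2]
def pix(f,p):
    fl=240/np.tan(np.radians(float(f["vertical_fov"]))/2);T=np.array(f["cam_to_world"])
    c=(np.atleast_2d(p)-T[:3,3])@T[:3,:3]
    return np.c_[f["cx"]-fl*c[:,0]/c[:,2],f["cy"]+fl*c[:,1]/c[:,2]]
def cloud(f):
    fl=240/np.tan(np.radians(float(f["vertical_fov"]))/2);T=np.array(f["cam_to_world"]);r=f["range_z"]
    v,u=np.mgrid[:480,:640]
    c=np.dstack([(u-f["cx"])*r/fl,-(v-f["cy"])*r/fl,-r])
    return c@T[:3,:3].T+T[:3,3]
def move(s,yaw_goal,xyz):
    """print offset (cm, tool axes) and turn (deg) from state to world TCP xyz, yaw"""
    from scipy.spatial.transform import Rotation as R
    M=R.from_euler('xyz',s["ee_rot"])
    o=M.inv().apply(np.array(xyz)-s["eef_pos"])*100
    t=(M.inv()*R.from_euler('xyz',[np.pi,0,yaw_goal])).as_rotvec()[2]
    return np.round(o,2),round(float(np.degrees(t)),1)
E
python3 - <<'E'
from h import *
for n in("top","scene"):
    f=dict(np.load(n+"0.npz"));im=f["frame"];hsv=cv2.cvtColor(im,cv2.COLOR_BGR2HSV);P=cloud(f)
    h,s,v=cv2.split(hsv)
    print(n,"bench z",np.median(P[300:310,300:310,2]) )
    for nm,m in(("blue",(abs(h.astype(int)-114)<10)&(s>150)),("yel",(abs(h.astype(int)-26)<6)&(s>180))):
        c,_=cv2.findContours(m.astype(np.uint8)*255,cv2.RETR_EXTERNAL,cv2.CHAIN_APPROX_NONE)
        for k in sorted(c,key=cv2.contourArea)[-3:]:
            if cv2.contourArea(k)<900: continue
            w=ray(f,k[:,0,:],.018).astype(np.float32);(cx,cy),sz,a=cv2.minAreaRect(w*1000);print(nm,round(cx),round(cy),np.round(sz),round(a,1))
    if n=="top":
        for nm,u,w,z in(("white",263,202,.061),("green",324,197,.061),("lens",384,211,.045),("black",261,272,.061),("red",323,267,.046),("brass",384,272,.058)):
            q=P[w-22:w+22,u-22:u+22].reshape(-1,3);t=q[(q[:,2]>z-.012)&(q[:,2]<z+.012)]
            print(nm,np.round(ray(f,(u,w),z)*1000),len(t),np.round(np.r_[t.mean(0),(t.max(0)-t.min(0))[:2]]*1000))
        for nm,u,w in(("ytab",215,267),("btab",428,248)):print(nm,ray(f,(u,w),.018)*1000)
        print("beaker",ray(f,(380,127),0),"petri",ray(f,(256,136),.017))
f=grab=None
from station import *
f=grab_frame("wrist");print(f["vertical_fov"],f["cx"],f["cy"],np.round(f["cam_to_world"],3).tolist())
E
```

```text
top bench z 0.0002908507303004404
blue 272 -314 [ 57. 140.] 44.1
blue 533 -310 [ 80. 194.] 28.9
yel 502 299 [202.  81.] 57.8
white [[572. 106.]] 175 [573. 106.  61.  27.  27.]
green [[581. -13.]] 167 [582. -11.  60.  28.  27.]
lens [[ 555. -132.]] 332 [ 556. -131.   46.   38.   39.]
black [[436. 110.]] 173 [435. 112.  61.  27.  27.]
red [[445. -10.]] 339 [442.  -8.  45.  51.  49.]
brass [[ 435. -128.]] 100 [ 434. -131.   58.   19.   20.]
ytab [[445.72653508 208.12989161]]
btab [[ 482.32767803 -223.78775261]]
beaker [[ 0.73700587 -0.1316023 ]] petri [[0.71439661 0.1257935 ]]
scene bench z -0.0016563650113782802
blue -121 -1188 [265. 243.] 18.7
blue -31 -1257 [487. 120.] 43.8
blue 544 -310 [ 93. 200.] 29.2
59.93253306549323 324.28286123700985 235.35955510703806 [[-0.433, 0.863, 0.261, 0.363], [-0.901, -0.415, -0.124, 0.575], [0.001, -0.289, 0.957, 0.384], [0.0, 0.0, 0.0, 1.0]]
```

Run:
```python
from h import *
from station import *
print(move(get_state(),np.radians(-61.1),[.436,.111,.31]))
f=dict(np.load("top0.npz"));P=cloud(f)
for n,u,v in(("b",470,222),("y",173,240)):
    m=(P[...,2]>.011)&(P[...,2]<.026);m[:,:u-75]=0;m[:,u+75:]=0;m[:v-70]=0;m[v+70:]=0
    m=cv2.morphologyEx(m.astype(np.uint8),cv2.MORPH_OPEN,np.ones((2,2)))>0
    print(n,m.sum(),cv2.minAreaRect((P[m][:,:2]*1000).astype(np.float32)))
```

```text
(array([34.53, 38.62,  9.45]), 35.5)
b 1047 ((489.75238037109375, -220.37786865234375), (98.982666015625, 434.72705078125), 24.269071578979492)
y 1068 ((465.2640686035156, 211.53829956054688), (411.915771484375, 118.64114379882812), 68.64916229248047)
```

Call:
{"name": "send_rows", "arguments": {"motion": [{"offset":[34.5,38.6,9.5],"turn":35.5},{"offset":[34.5,38.6,9.5],"turn":35.5},{"offset":[34.5,38.6,9.5],"turn":35.5},{"offset":[34.5,38.6,9.5],"turn":35.5},{"offset":[34.5,38.6,9.5],"turn":35.5},{"offset":[34.5,38.6,9.5],"turn":35.5},{"offset":[34.5,38.6,9.5],"turn":35.5},{"offset":[34.5,38.6,9.5],"turn":35.5}], "hand": 1}}

```text
t: 0.95
eef_pos: [0.4013, 0.2289, 0.3323]
ee_rot: [-3.141, 0.0, -1.066]
force: [1.0, 0.4, 0.1]
width: 0.0873
```

Run:
```python
from h import *
from station import *
print(move(get_state(),np.radians(-61.1),[.436,.111,.31]))
```

```text
(array([12.  ,  2.67,  2.22]), 0.0)
```

Call:
{"name": "send_rows", "arguments": {"motion": [{"offset":[12,2.7,2.2],"turn":0},{"offset":[12,2.7,2.2],"turn":0},{"offset":[12,2.7,2.2],"turn":0},{"offset":[12,2.7,2.2],"turn":0},{"offset":[12,2.7,2.2],"turn":0}]}}

```text
t: 1.45
eef_pos: [0.4358, 0.1123, 0.3104]
ee_rot: [3.142, -0.0, -1.068]
force: [-0.1, -0.1, -0.1]
width: 0.0875
```

Run:
```python
from h import *
from station import *
s=get_state();print(s["eef_pos"],s["ee_rot"])
f=grab_frame("wrist");np.savez("w1.npz",**f);im=f["frame"].copy()
for p in ([.435,.111,.061],[.442,-.009,.046],[.434,-.130,.058],[.573,.106,.061],[.556,-.131,.045],[.582,-.012,.061]):
    for q in pix(f,p): cv2.drawMarker(im,tuple(int(x) for x in q),(255,0,255),0,14,1)
cv2.imwrite("pics/w1.png",im)
```

```text
[0.43582801 0.11228297 0.31044349] [ 3.14150500e+00 -2.75668603e-05 -1.06818394e+00]
```

View pics/w1.png

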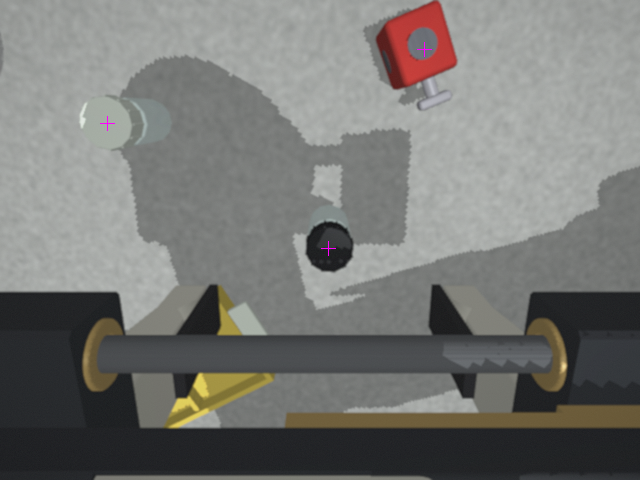

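The wrist view confirms the positions: the predicted markers lie on the cap centres (black cap at (329,246)). The clamp is at (424,45) with its screw at (435,98).

Call:
{"name": "send_rows", "arguments": {"motion": [{"offset":[0,0,4],"turn":0},{"offset":[0,0,8],"turn":0},{"offset":[0,0,10.5],"turn":0},{"offset":[0,0,11.5],"turn":0},{"offset":[0,0,11.5],"turn":0}]}}

```text
t: 2.0
eef_pos: [0.4355, 0.1135, 0.1947]
ee_rot: [3.139, -0.0, -1.065]
force: [0.1, -0.3, 0.2]
width: 0.0877
```

Call:
{"name": "send_rows", "arguments": {"motion": [{"offset":[0,0,0],"turn":0},{"offset":[0,0,0],"turn":0},{"offset":[0,0,0],"turn":0},{"offset":[0,0,0],"turn":0},{"offset":[0,0,0],"turn":0},{"offset":[0,0,0],"turn":0},{"offset":[0,0,0],"turn":0},{"offset":[0,0,0],"turn":0}], "hand": -1, "squeeze": 12}}

```text
t: 2.8
eef_pos: [0.4357, 0.1127, 0.1955]
ee_rot: [3.141, -0.0, -1.066]
force: [-0.5, 0.1, 0.6]
width: 0.0293
```

Call:
{"name": "send_rows", "arguments": {"motion": [{"offset":[0,0,0],"turn":0},{"offset":[0,0,-2],"turn":0},{"offset":[0,0,-5],"turn":0},{"offset":[0,0,-9],"turn":0},{"offset":[0,0,-12],"turn":0},{"offset":[0,0,-13.5],"turn":0},{"offset":[0,0,-13.5],"turn":0}]}}

```text
t: 3.5
eef_pos: [0.4362, 0.1131, 0.3328]
ee_rot: [-3.137, 0.0, -1.066]
force: [0.5, 0.9, -0.2]
width: 0.0272
```

Run:
```python
from h import *
from station import *
s=get_state();print(s["width"],s["force"])
print(move(s,np.radians(-61.1),[.505,-.255,.33]))
```

```text
0.027241324757340205 [ 0.45764157  0.88593165 -0.23796987]
(array([35.55, 11.78,  0.21]), 0.0)
```

Call:
{"name": "send_rows", "arguments": {"motion": [{"offset":[3,1,0],"turn":0},{"offset":[7,2.3,0],"turn":0},{"offset":[11.5,3.8,0],"turn":0},{"offset":[16,5.3,0],"turn":0},{"offset":[20.5,6.8,0],"turn":0},{"offset":[25,8.3,0],"turn":0},{"offset":[29,9.6,0],"turn":0},{"offset":[32.5,10.8,0],"turn":0}]}}

```text
t: 4.3
eef_pos: [0.498, -0.2261, 0.329]
ee_rot: [3.14, 0.001, -1.067]
force: [-0.1, 1.5, -0.6]
width: 0.0273
```

Call:
{"name": "send_rows", "arguments": {"motion": [{"offset":[2,0.6,0],"turn":0},{"offset":[3,1,0],"turn":0},{"offset":[3,1,0],"turn":0},{"offset":[3,1,0],"turn":0}]}}

```text
t: 4.7
eef_pos: [0.5037, -0.2546, 0.3297]
ee_rot: [3.141, 0.001, -1.067]
force: [0.1, -0.3, -0.1]
width: 0.0276
```

Run:
```python
from h import *
from station import *
s=get_state();print(s["eef_pos"],s["ee_rot"])
f=grab_frame("wrist");np.savez("w2.npz",**f);im=f["frame"].copy()
t=np.radians(118.9);X=np.array([np.cos(t),np.sin(t)]);c=np.array([.533,-.310])
for a in(101,31,-31,-101):
  for b in(-41,41):
    p=c+X*a/1e3+np.array([-X[1],X[0]])*b/1e3
    for q in pix(f,[*p,.018]): cv2.drawMarker(im,tuple(int(x) for x in q),(255,0,255),0,14,1)
cv2.imwrite("pics/w2.png",im)
```

```text
[ 0.50365866 -0.25461103  0.32968002] [ 3.14068922e+00  1.04374179e-03 -1.06668084e+00]
```

View pics/w2.png

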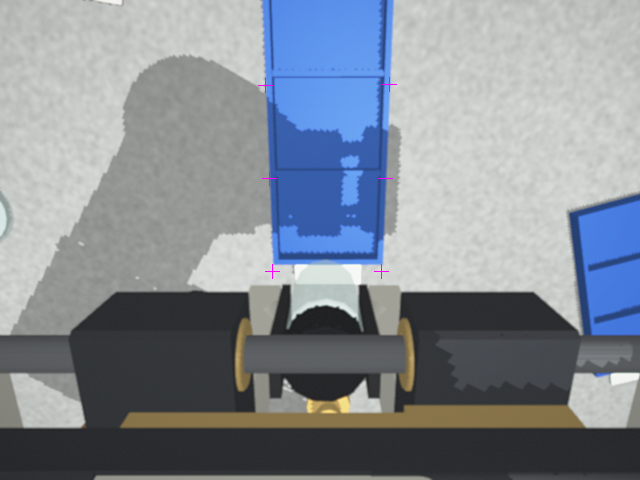

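The view shows the tray's tab end at v≈264, against my predicted 271, with its corners at about (273,264) and (384,264). The vial is held straight at (325,350). I'll measure from these.

Run:
```python
from h import *
from station import *
f=dict(np.load("w2.npz"))
h,s,v=cv2.split(cv2.cvtColor(f["frame"],cv2.COLOR_BGR2HSV))
m=((abs(h.astype(int)-110)<12)&(s>130)).astype(np.uint8);m[:,:230]=0;m[:,420:]=0
E=[]
for side in(0,-1):
    E.append(ray(f,[(np.flatnonzero(m[r])[side],r) for r in range(10,250,6)],.018))
end=ray(f,[(c,np.flatnonzero(m[:,c])[-1]) for c in range(282,376,4)],.018)
a=[cv2.fitLine(e.astype(np.float32),cv2.DIST_HUBER,0,.001,.001).ravel() for e in E]
for l in a: print(np.degrees(np.arctan2(l[1],l[0])))
X=np.array(a[0][:2],float)*np.sign(a[0][1])+np.array(a[1][:2],float)*np.sign(a[1][1]);X/=np.hypot(*X)
Y=np.array([-X[1],X[0]]);yc=[np.median(e@Y) for e in E];xe=np.median(end@X)
print("width",yc[0]-yc[1])
c=X*(xe-.101)+Y*np.mean(yc);th=np.degrees(np.arctan2(X[1],X[0]));print("c",c,th)
for k in(.066,0,-.066):print(c+X*k)
g=c+X*.066;s=get_state();print(move(s,np.radians(th-180),[*g,.25]))
```

```text
-61.0054
-61.04792
width -0.0802096766481204
c [ 0.53613935 -0.3159    ] 118.97333882877204
[ 0.50416878 -0.25816022]
[ 0.53613935 -0.3159    ]
[ 0.56810992 -0.37363978]
(array([0.36, 0.14, 8.  ]), -0.0)
```

Call:
{"name": "send_rows", "arguments": {"motion": [{"offset":[0.4,0.1,3],"turn":0},{"offset":[0.4,0.1,7],"turn":0},{"offset":[0.4,0.1,10.5],"turn":0},{"offset":[0.4,0.1,12],"turn":0},{"offset":[0.4,0.1,12.5],"turn":0},{"offset":[0.4,0.1,12.7],"turn":0},{"offset":[0.4,0.1,12.9],"turn":0},{"offset":[0.4,0.1,12.9],"turn":0}]}}

```text
t: 5.55
eef_pos: [0.5055, -0.2588, 0.2024]
ee_rot: [-3.14, -0.001, -1.066]
force: [-0.1, -0.3, 0.4]
width: 0.0279
```

Call:
{"name": "send_rows", "arguments": {"motion": [{"offset":[0,0,0.05],"turn":0},{"offset":[0,0,0.1],"turn":0},{"offset":[0,0,0.1],"turn":0}]}}

```text
t: 5.85
eef_pos: [0.5051, -0.2591, 0.2008]
ee_rot: [-3.141, -0.0, -1.067]
force: [-0.6, -0.1, -0.3]
width: 0.0274
```

Call:
{"name": "send_rows", "arguments": {"motion": [{"offset":[0,0,0.1],"turn":0},{"offset":[0,0,0.1],"turn":0},{"offset":[0,0,0.1],"turn":0}]}}

```text
t: 6.15
eef_pos: [0.505, -0.2591, 0.1995]
ee_rot: [3.142, -0.0, -1.066]
force: [0.3, 0.2, 0.5]
width: 0.0275
```

Call:
{"name": "send_rows", "arguments": {"motion": [{"offset":[0,0,0.05],"turn":0},{"offset":[0,0,0.1],"turn":0},{"offset":[0,0,0.1],"turn":0}]}}

```text
t: 6.45
eef_pos: [0.5051, -0.2591, 0.1993]
ee_rot: [-3.142, -0.0, -1.066]
force: [-3.0, 0.0, 8.8]
width: 0.0278
```

Contact felt at 8.8 N. Release.

Call:
{"name": "send_rows", "arguments": {"motion": [{"offset":[0,0,0],"turn":0},{"offset":[0,0,0],"turn":0},{"offset":[0,0,0],"turn":0},{"offset":[0,0,0],"turn":0}], "hand": 0.1}}

```text
t: 6.85
eef_pos: [0.505, -0.259, 0.1983]
ee_rot: [3.141, 0.0, -1.066]
force: [0.5, 0.2, 0.2]
width: 0.048
```

Call:
{"name": "send_rows", "arguments": {"motion": [{"offset":[0,0,-1],"turn":0},{"offset":[0,0,-3],"turn":0},{"offset":[0,0,-6],"turn":0},{"offset":[0,0,-10],"turn":0},{"offset":[0,0,-12],"turn":0},{"offset":[0,0,-12],"turn":0}]}}

```text
t: 7.45
eef_pos: [0.506, -0.2593, 0.3229]
ee_rot: [-3.136, -0.005, -1.066]
force: [0.4, -0.7, -0.7]
width: 0.0484
```

Run:
```python
from h import *
from station import *
s=get_state()
f=dict(np.load("w1.npz"));h,sa,v=cv2.split(cv2.cvtColor(f["frame"],cv2.COLOR_BGR2HSV))
m=((h<8)|(h>172))&(sa>120);m[:, :340]=0;m[120:]=0
P=cloud(f);t=m&(abs(P[...,2]-.046)<.004)
r=cv2.minAreaRect((P[t][:,:2]*1000).astype(np.float32));print(r)
sc=ray(f,(436,100),.033)[0];c=np.array(r[0])/1e3;d=sc-c;print("screw dir",np.degrees(np.arctan2(d[1],d[0])))
print(move(s,np.radians(-42),[*c,.33]))
```

```text
((445.3956298828125, -10.830215454101562), (31.535215377807617, 35.33446502685547), 51.417911529541016)
screw dir 144.1032834975807
(array([-24.67,  -6.72,  -0.79]), -19.1)
```

Call:
{"name": "send_rows", "arguments": {"motion": [{"offset":[-24.7,-6.7,-0.8],"turn":-22.5},{"offset":[-24.7,-6.7,-0.8],"turn":-22.5},{"offset":[-24.7,-6.7,-0.8],"turn":-22.5},{"offset":[-24.7,-6.7,-0.8],"turn":-22.5},{"offset":[-24.7,-6.7,-0.8],"turn":-22.5},{"offset":[-24.7,-6.7,-0.8],"turn":-22.5},{"offset":[-24.7,-6.7,-0.8],"turn":-22.5},{"offset":[-24.7,-6.7,-0.8],"turn":-22.5}], "hand": 1}}

```text
t: 8.25
eef_pos: [0.4444, -0.0107, 0.3264]
ee_rot: [3.141, 0.0, -0.673]
force: [0.5, 0.1, -0.9]
width: 0.0873
```

Run:
```python
from h import *
from station import *
f=grab_frame("wrist");s=get_state();h,sa,v=cv2.split(cv2.cvtColor(f["frame"],cv2.COLOR_BGR2HSV))
m=((h<8)|(h>172))&(sa>120)
P=cloud(f);t=m&(abs(P[...,2]-.046)<.004)
r=cv2.minAreaRect((P[t][:,:2]*1000).astype(np.float32));print(r)
print(s["eef_pos"],move(s,np.radians(-38.6),[*(np.array(r[0])/1e3),.195]))
f=grab_frame("scene");cv2.imwrite("pics/s1.png",f["frame"][150:400,80:480])
```

```text
((445.60809326171875, -11.51987075805664), (30.093196868896484, 35.393836975097656), 50.58477020263672)
[ 0.44442233 -0.01116904  0.32630089] (array([ 0.12, -0.05, 13.13]), -0.0)
```

View pics/s1.png

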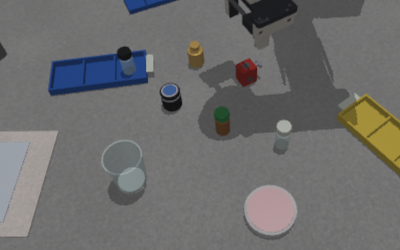

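The vial stands upright in the blue tab-end pocket, at about (126,62) in the crop. Next is the clamp.

Call:
{"name": "send_rows", "arguments": {"motion": [{"offset":[0.1,0,4],"turn":0},{"offset":[0.1,0,8],"turn":0},{"offset":[0.1,0,11.5],"turn":0},{"offset":[0.1,0,13.1],"turn":0},{"offset":[0.1,0,13.1],"turn":0}]}}

```text
t: 8.85
eef_pos: [0.4443, -0.0127, 0.193]
ee_rot: [3.136, 0.003, -0.677]
force: [0.3, 0.3, -0.4]
width: 0.0872
```

Call:
{"name": "send_rows", "arguments": {"motion": [{"offset":[0,0,0],"turn":0},{"offset":[0,0,0],"turn":0},{"offset":[0,0,0],"turn":0},{"offset":[0,0,0],"turn":0},{"offset":[0,0,0],"turn":0},{"offset":[0,0,0],"turn":0},{"offset":[0,0,0],"turn":0},{"offset":[0,0,0],"turn":0}], "hand": -1, "squeeze": 25}}

```text
t: 9.65
eef_pos: [0.445, -0.011, 0.1955]
ee_rot: [3.141, 0.0, -0.674]
force: [0.2, -0.7, 1.9]
width: 0.0318
```

Call:
{"name": "send_rows", "arguments": {"motion": [{"offset":[0,0,0],"turn":0},{"offset":[0,0,-2],"turn":0},{"offset":[0,0,-5],"turn":0},{"offset":[0,0,-9],"turn":0},{"offset":[0,0,-12],"turn":0},{"offset":[0,0,-13.5],"turn":0},{"offset":[0,0,-13.5],"turn":0}]}}

```text
t: 10.35
eef_pos: [0.4456, -0.0108, 0.3325]
ee_rot: [-3.138, -0.002, -0.674]
force: [0.1, -0.8, -2.1]
width: 0.0318
```

Run:
```python
from h import *
from station import *
s=get_state();print(s["width"],s["force"])
print(move(s,np.radians(-61.1),[.536,-.316,.33]))
```

```text
0.03179487082871574 [ 0.11718017 -0.83937207 -2.1126892 ]
(array([26.1 , 18.22,  0.23]), 22.5)
```

Call:
{"name": "send_rows", "arguments": {"motion": [{"offset":[3,2,0],"turn":4},{"offset":[6.5,4.5,0],"turn":10},{"offset":[10,7,0],"turn":16},{"offset":[13.5,9.5,0],"turn":22.5},{"offset":[17,12,0],"turn":22.5},{"offset":[20.5,14.3,0],"turn":22.5},{"offset":[23.5,16.4,0],"turn":22.5},{"offset":[25.5,17.8,0],"turn":22.5}]}}

```text
t: 11.15
eef_pos: [0.5334, -0.3115, 0.3278]
ee_rot: [3.139, 0.002, -1.068]
force: [-0.2, 0.9, -2.1]
width: 0.032
```

Call:
{"name": "send_rows", "arguments": {"motion": [{"offset":[0.8,0.1,0],"turn":0},{"offset":[0.8,0.1,0],"turn":0},{"offset":[0.8,0.1,0],"turn":0}]}}

```text
t: 11.45
eef_pos: [0.5359, -0.316, 0.3292]
ee_rot: [3.14, 0.002, -1.067]
force: [-0.1, 0.2, -0.9]
width: 0.0321
```

Run:
```python
from h import *
from station import *
s=get_state();print(s["eef_pos"],move(s,np.radians(-61.1),[.536,-.316,.2]))
```

```text
[ 0.53594879 -0.31603664  0.32922856] (array([ 0.02, -0.02, 12.92]), -0.0)
```

Call:
{"name": "send_rows", "arguments": {"motion": [{"offset":[0,0,3],"turn":0},{"offset":[0,0,7],"turn":0},{"offset":[0,0,10.5],"turn":0},{"offset":[0,0,12],"turn":0},{"offset":[0,0,12.5],"turn":0},{"offset":[0,0,12.7],"turn":0},{"offset":[0,0,12.9],"turn":0},{"offset":[0,0,12.9],"turn":0}]}}

```text
t: 12.25
eef_pos: [0.5368, -0.3166, 0.2026]
ee_rot: [-3.14, -0.001, -1.066]
force: [-0.3, 0.7, -1.4]
width: 0.0317
```

Call:
{"name": "send_rows", "arguments": {"motion": [{"offset":[0,0,0.05],"turn":0},{"offset":[0,0,0.1],"turn":0},{"offset":[0,0,0.1],"turn":0}]}}

```text
t: 12.55
eef_pos: [0.5364, -0.3168, 0.2008]
ee_rot: [-3.141, -0.0, -1.067]
force: [-0.2, -0.4, -1.4]
width: 0.0319
```

Call:
{"name": "send_rows", "arguments": {"motion": [{"offset":[0,0,0.05],"turn":0},{"offset":[0,0,0.15],"turn":0},{"offset":[0,0,0.15],"turn":0}]}}

```text
t: 12.85
eef_pos: [0.5364, -0.3168, 0.1996]
ee_rot: [-3.141, -0.0, -1.066]
force: [-2.4, 1.5, 4.1]
width: 0.0322
```

Call:
{"name": "send_rows", "arguments": {"motion": [{"offset":[0,0,0.05],"turn":0},{"offset":[0,0,0.05],"turn":0},{"offset":[0,0,0.05],"turn":0}]}}

```text
t: 13.15
eef_pos: [0.5364, -0.3168, 0.1996]
ee_rot: [-3.141, -0.001, -1.066]
force: [-3.5, 2.1, 8.8]
width: 0.0321
```

Call:
{"name": "send_rows", "arguments": {"motion": [{"offset":[0,0,0],"turn":0},{"offset":[0,0,0],"turn":0},{"offset":[0,0,0],"turn":0},{"offset":[0,0,0],"turn":0}], "hand": 0.15}}

```text
t: 13.55
eef_pos: [0.5363, -0.3167, 0.1983]
ee_rot: [3.141, 0.0, -1.066]
force: [0.8, 0.1, 0.3]
width: 0.05
```

Call:
{"name": "send_rows", "arguments": {"motion": [{"offset":[0,0,-1],"turn":0},{"offset":[0,0,-3],"turn":0},{"offset":[0,0,-6],"turn":0},{"offset":[0,0,-10],"turn":0},{"offset":[0,0,-12],"turn":0},{"offset":[0,0,-12],"turn":0}]}}

```text
t: 14.15
eef_pos: [0.5373, -0.3171, 0.3233]
ee_rot: [-3.137, -0.005, -1.066]
force: [0.2, 0.0, -0.2]
width: 0.0504
```

Run:
```python
from h import *
from station import *
s=get_state();print(move(s,np.radians(-61.1),[.4345,-.1305,.32]))
```

```text
(array([-21.31,  -0.03,   0.21]), 0.0)
```

Call:
{"name": "send_rows", "arguments": {"motion": [{"offset":[-21.3,0,0.2],"turn":0},{"offset":[-21.3,0,0.2],"turn":0},{"offset":[-21.3,0,0.2],"turn":0},{"offset":[-21.3,0,0.2],"turn":0},{"offset":[-21.3,0,0.2],"turn":0},{"offset":[-21.3,0,0.2],"turn":0},{"offset":[-21.3,0,0.2],"turn":0}], "hand": 1}}

```text
t: 14.85
eef_pos: [0.4338, -0.1302, 0.3168]
ee_rot: [-3.141, -0.001, -1.065]
force: [0.1, 0.1, 0.1]
width: 0.0875
```

Run:
```python
from h import *
from station import *
f=grab_frame("wrist");s=get_state();im=f["frame"].copy();P=cloud(f)
q=pix(f,[.4345,-.1305,.058])[0];print(q)
v,u=np.mgrid[:480,:640];t=(abs(P[...,2]-.058)<.006)&(np.hypot(u-q[0],v-q[1])<50)
b=(P[t][:,:2]*1000);print(t.sum(),(b.max(0)+b.min(0))/2,b.max(0)-b.min(0))
print(s["eef_pos"],move(s,np.radians(-61.1),[*((b.max(0)+b.min(0))/2e3),.195]))
cv2.imwrite("pics/w3.png",im)
```

```text
[326.18717943 244.36248909]
997 [ 433.95974238 -131.84549108] [21.41147534 21.57966121]
[ 0.434008   -0.13055263  0.31663988] (array([ 0.11,  0.07, 12.16]), 0.0)
```

View pics/w3.png

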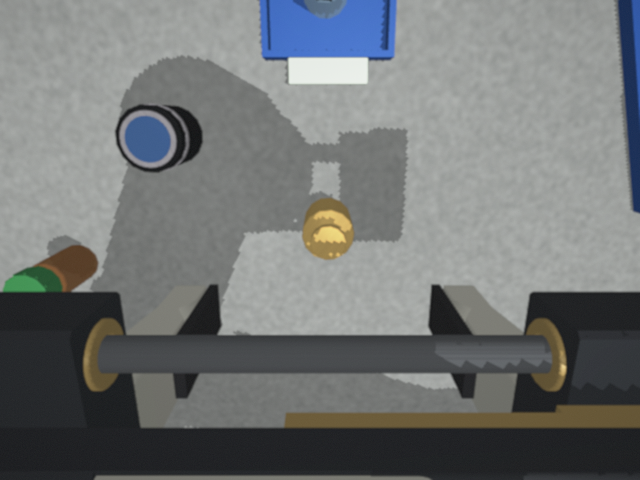

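The brass knob sits at about (329,240), centred between the jaws.

Call:
{"name": "send_rows", "arguments": {"motion": [{"offset":[0.1,0,4],"turn":0},{"offset":[0.1,0,8],"turn":0},{"offset":[0.1,0,11],"turn":0},{"offset":[0.1,0,12.2],"turn":0},{"offset":[0.1,0,12.2],"turn":0}]}}

```text
t: 15.4
eef_pos: [0.4336, -0.1322, 0.1921]
ee_rot: [3.137, 0.002, -1.068]
force: [1.3, 0.5, -0.4]
width: 0.0878
```

Call:
{"name": "send_rows", "arguments": {"motion": [{"offset":[0,0,0],"turn":0},{"offset":[0,0,0],"turn":0},{"offset":[0,0,0],"turn":0},{"offset":[0,0,0],"turn":0},{"offset":[0,0,0],"turn":0},{"offset":[0,0,0],"turn":0},{"offset":[0,0,0],"turn":0},{"offset":[0,0,0],"turn":0}], "hand": -1, "squeeze": 45}}

```text
t: 16.2
eef_pos: [0.4336, -0.1312, 0.1945]
ee_rot: [3.141, 0.0, -1.066]
force: [-2.6, -0.3, 3.6]
width: 0.0333
```

Call:
{"name": "send_rows", "arguments": {"motion": [{"offset":[0,0,0],"turn":0},{"offset":[0,0,-1.5],"turn":0},{"offset":[0,0,-4],"turn":0},{"offset":[0,0,-7.5],"turn":0},{"offset":[0,0,-11],"turn":0},{"offset":[0,0,-13],"turn":0},{"offset":[0,0,-13.5],"turn":0},{"offset":[0,0,-13.5],"turn":0}]}}

```text
t: 17.0
eef_pos: [0.4337, -0.131, 0.3293]
ee_rot: [-3.141, 0.0, -1.067]
force: [-0.9, -0.4, -3.9]
width: 0.0329
```

Run:
```python
from h import *
from station import *
s=get_state();print(s["width"],s["force"])
print(move(s,np.radians(-61.1),[.568,-.374,.33]))
```

```text
0.03285852606877218 [-0.918241   -0.40077475 -3.92548423]
(array([ 2.776e+01, -2.000e-02, -7.000e-02]), -0.0)
```

Call:
{"name": "send_rows", "arguments": {"motion": [{"offset":[2.5,0,0],"turn":0},{"offset":[6,0,0],"turn":0},{"offset":[10,0,0],"turn":0},{"offset":[14.5,0,0],"turn":0},{"offset":[19,0,0],"turn":0},{"offset":[23,0,0],"turn":0},{"offset":[26,0,0],"turn":0},{"offset":[27.5,0,0],"turn":0}]}}

```text
t: 17.8
eef_pos: [0.5673, -0.374, 0.3252]
ee_rot: [3.138, 0.004, -1.068]
force: [-0.1, 1.2, -3.5]
width: 0.0326
```

Call:
{"name": "send_rows", "arguments": {"motion": [{"offset":[0.3,0,0],"turn":0},{"offset":[0.3,0,0],"turn":0},{"offset":[0.3,0,0],"turn":0}]}}

```text
t: 18.1
eef_pos: [0.5678, -0.3738, 0.3281]
ee_rot: [3.14, 0.002, -1.066]
force: [-0.4, 0.1, -2.7]
width: 0.0332
```

Run:
```python
from h import *
from station import *
s=get_state();print(s["eef_pos"],move(s,np.radians(-61.1),[.568,-.374,.2]))
```

```text
[ 0.56780673 -0.37376797  0.32814522] (array([ 0.05, -0.02, 12.81]), 0.0)
```

Call:
{"name": "send_rows", "arguments": {"motion": [{"offset":[0,0,3],"turn":0},{"offset":[0,0,7],"turn":0},{"offset":[0,0,10.5],"turn":0},{"offset":[0,0,12],"turn":0},{"offset":[0,0,12.5],"turn":0},{"offset":[0,0,12.7],"turn":0},{"offset":[0,0,12.8],"turn":0},{"offset":[0,0,12.8],"turn":0}]}}

```text
t: 18.9
eef_pos: [0.5688, -0.3746, 0.2031]
ee_rot: [-3.14, -0.002, -1.066]
force: [0.1, -0.8, -3.0]
width: 0.0332
```

Call:
{"name": "send_rows", "arguments": {"motion": [{"offset":[0,0,0.1],"turn":0},{"offset":[0,0,0.2],"turn":0},{"offset":[0,0,0.2],"turn":0}]}}

```text
t: 19.2
eef_pos: [0.5682, -0.3745, 0.1997]
ee_rot: [-3.141, -0.0, -1.067]
force: [-0.3, 0.2, -2.9]
width: 0.0328
```

Call:
{"name": "send_rows", "arguments": {"motion": [{"offset":[0,0,0.05],"turn":0},{"offset":[0,0,0.1],"turn":0},{"offset":[0,0,0.1],"turn":0}]}}

```text
t: 19.5
eef_pos: [0.5683, -0.3745, 0.1987]
ee_rot: [3.142, -0.0, -1.066]
force: [-0.6, 0.1, -0.5]
width: 0.0331
```

Call:
{"name": "send_rows", "arguments": {"motion": [{"offset":[0,0,0.05],"turn":0},{"offset":[0,0,0.05],"turn":0},{"offset":[0,0,0.05],"turn":0}]}}

```text
t: 19.8
eef_pos: [0.5683, -0.3745, 0.1986]
ee_rot: [-3.141, -0.0, -1.066]
force: [-2.0, 1.2, 6.3]
width: 0.0331
```

Touching down; release, then go for the amber vial at (0.582, −0.012) with yaw −122.2 for the yellow tray.

Call:
{"name": "send_rows", "arguments": {"motion": [{"offset":[0,0,0],"turn":0},{"offset":[0,0,0],"turn":0},{"offset":[0,0,0],"turn":0},{"offset":[0,0,0],"turn":0}], "hand": 0.2}}

```text
t: 20.2
eef_pos: [0.5683, -0.3745, 0.1978]
ee_rot: [-3.142, -0.0, -1.066]
force: [-0.3, 0.3, -0.6]
width: 0.0519
```

Call:
{"name": "send_rows", "arguments": {"motion": [{"offset":[0,0,-1],"turn":0},{"offset":[0,0,-3],"turn":0},{"offset":[0,0,-6],"turn":0},{"offset":[0,0,-10],"turn":0},{"offset":[0,0,-13],"turn":0},{"offset":[0,0,-13],"turn":0}]}}

```text
t: 20.8
eef_pos: [0.5694, -0.3752, 0.3346]
ee_rot: [-3.136, -0.008, -1.066]
force: [0.0, 0.1, -0.4]
width: 0.0529
```

Run:
```python
from h import *
from station import *
s=get_state();print(s["q"],move(s,np.radians(-122.2),[.582,-.012,.32]))
```

```text
[-0.29703844  0.41353661 -0.0698092   0.00178969 -1.07811991  0.80140349] (array([-31.18, -18.67,   1.32]), 61.1)
```

Call:
{"name": "send_rows", "arguments": {"motion": [{"offset":[-31.2,-18.7,1.3],"turn":61.1},{"offset":[-31.2,-18.7,1.3],"turn":61.1},{"offset":[-31.2,-18.7,1.3],"turn":61.1},{"offset":[-31.2,-18.7,1.3],"turn":61.1},{"offset":[-31.2,-18.7,1.3],"turn":61.1},{"offset":[-31.2,-18.7,1.3],"turn":61.1},{"offset":[-31.2,-18.7,1.3],"turn":61.1},{"offset":[-31.2,-18.7,1.3],"turn":61.1}], "hand": 1}}

```text
t: 21.6
eef_pos: [0.5809, -0.0085, 0.3155]
ee_rot: [-3.141, 0.001, -2.137]
force: [0.2, -0.2, 0.1]
width: 0.0877
```

Call:
{"name": "send_rows", "arguments": {"motion": [{"offset":[0,0,0],"turn":0},{"offset":[0,0,0],"turn":0}]}}

```text
t: 21.8
eef_pos: [0.5811, -0.0101, 0.3153]
ee_rot: [-3.141, 0.0, -2.13]
force: [-0.1, 0.1, 1.4]
width: 0.0876
```

Run:
```python
from h import *
from station import *
f=grab_frame("wrist");s=get_state();im=f["frame"].copy();P=cloud(f)
q=pix(f,[.582,-.012,.061])[0];print(q)
v,u=np.mgrid[:480,:640];t=(abs(P[...,2]-.061)<.006)&(np.hypot(u-q[0],v-q[1])<60)
b=(P[t][:,:2]*1000);print(t.sum(),(b.max(0)+b.min(0))/2,b.max(0)-b.min(0))
print(s["eef_pos"],move(s,np.radians(-122.2),[*((b.max(0)+b.min(0))/2e3),.195]))
cv2.imwrite("pics/w4.png",im)
```

```text
[322.7442024  243.61711674]
1727 [582.05573801 -12.1662672 ] [28.24855505 28.33141022]
[ 0.58109792 -0.01090134  0.31523077] (array([ 0.06, -0.15, 12.02]), 0.1)
```

View pics/w4.png

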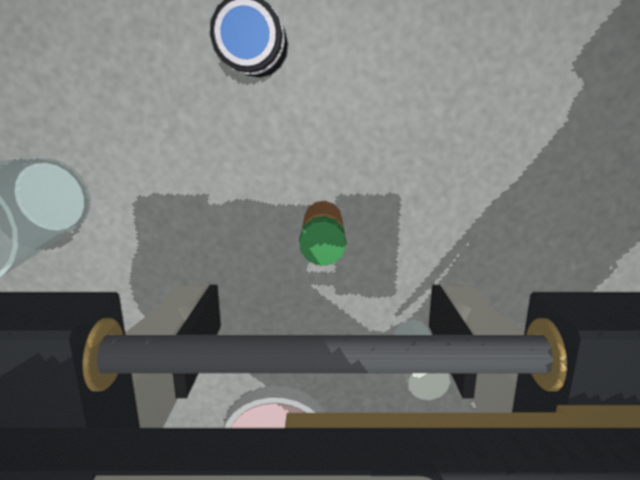

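The amber vial's green cap is at (323,240), between the jaws. The white-capped vial sits well off the finger line.

Call:
{"name": "send_rows", "arguments": {"motion": [{"offset":[0,-0.1,4],"turn":0},{"offset":[0,-0.1,8],"turn":0},{"offset":[0,-0.1,11],"turn":0},{"offset":[0,-0.1,12],"turn":0},{"offset":[0,-0.1,12],"turn":0}]}}

```text
t: 22.35
eef_pos: [0.5817, -0.0126, 0.1939]
ee_rot: [3.14, -0.002, -2.134]
force: [-0.2, -0.7, 1.7]
width: 0.0878
```

Call:
{"name": "send_rows", "arguments": {"motion": [{"offset":[0,0,0],"turn":0},{"offset":[0,0,0],"turn":0},{"offset":[0,0,0],"turn":0},{"offset":[0,0,0],"turn":0},{"offset":[0,0,0],"turn":0},{"offset":[0,0,0],"turn":0},{"offset":[0,0,0],"turn":0},{"offset":[0,0,0],"turn":0}], "hand": -1, "squeeze": 12}}

```text
t: 23.15
eef_pos: [0.582, -0.0115, 0.1949]
ee_rot: [3.142, -0.0, -2.133]
force: [0.3, 0.8, -0.0]
width: 0.0294
```

Call:
{"name": "send_rows", "arguments": {"motion": [{"offset":[0,0,0],"turn":0},{"offset":[0,0,-2],"turn":0},{"offset":[0,0,-5],"turn":0},{"offset":[0,0,-9],"turn":0},{"offset":[0,0,-12],"turn":0},{"offset":[0,0,-13.5],"turn":0},{"offset":[0,0,-13.5],"turn":0}]}}

```text
t: 23.85
eef_pos: [0.5826, -0.0114, 0.3327]
ee_rot: [-3.138, 0.003, -2.132]
force: [0.3, 1.0, 0.1]
width: 0.0276
```

Run:
```python
from h import *
from station import *
s=get_state();t=np.radians(-122.2);c=np.array([.502,.299])
for k in(.066,-.066):print(c+k*np.array([np.cos(t),np.sin(t)]))
g=c+.066*np.array([np.cos(t),np.sin(t)])
print(s["width"],move(s,t,[*g,.33]))
```

```text
[0.46683017 0.24315125]
[0.53716983 0.35484875]
0.02759197590791944 (array([-15.38,  23.35,   0.24]), 0.0)
```

Call:
{"name": "send_rows", "arguments": {"motion": [{"offset":[-1.7,2.5,0],"turn":0},{"offset":[-3.9,6,0],"turn":0},{"offset":[-6.4,9.8,0],"turn":0},{"offset":[-8.9,13.6,0],"turn":0},{"offset":[-11.4,17.4,0],"turn":0},{"offset":[-13.4,20.5,0],"turn":0},{"offset":[-14.9,22.7,0],"turn":0},{"offset":[-15.4,23.4,0],"turn":0}]}}

```text
t: 24.65
eef_pos: [0.4648, 0.2454, 0.3289]
ee_rot: [3.141, -0.001, -2.13]
force: [-0.7, 0.7, 0.6]
width: 0.0276
```

Call:
{"name": "send_rows", "arguments": {"motion": [{"offset":[0,0,0],"turn":0},{"offset":[0,0,0],"turn":0},{"offset":[0,0,0],"turn":0}]}}

```text
t: 24.95
eef_pos: [0.4664, 0.2425, 0.3296]
ee_rot: [3.141, -0.001, -2.134]
force: [-0.0, -0.0, -0.7]
width: 0.0274
```

Run:
```python
from h import *
from station import *
s=get_state();print(s["eef_pos"],s["ee_rot"])
f=grab_frame("wrist");np.savez("w5.npz",**f);im=f["frame"].copy()
t=np.radians(-122.2);X=np.array([np.cos(t),np.sin(t)]);c=np.array([.502,.299])
for a in(101,31,-31,-101):
  for b in(-41,41):
    p=c+X*a/1e3+np.array([-X[1],X[0]])*b/1e3
    for q in pix(f,[*p,.018]): cv2.drawMarker(im,tuple(int(x) for x in q),(255,0,255),0,14,1)
cv2.imwrite("pics/w5.png",im)
print(move(s,t,[*(c+.066*X),.2]))
```

```text
[0.46635809 0.24253381 0.32956784] [ 3.14143104e+00 -8.23632062e-04 -2.13397168e+00]
(array([-9.000e-02, -1.000e-02,  1.296e+01]), -0.1)
```

View pics/w5.png

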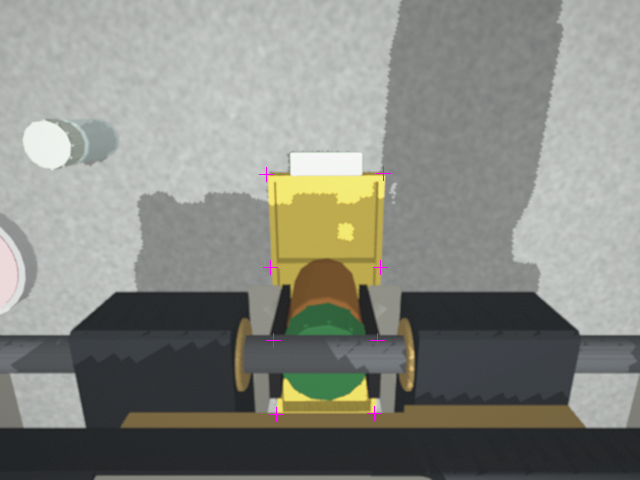

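The yellow tray's tab end is at v≈174, with edges at u≈268 and 384, within about 1 mm of the prediction. Descending.

Call:
{"name": "send_rows", "arguments": {"motion": [{"offset":[-0.1,0,3],"turn":0},{"offset":[-0.1,0,7],"turn":0},{"offset":[-0.1,0,10.5],"turn":0},{"offset":[-0.1,0,12],"turn":0},{"offset":[-0.1,0,12.5],"turn":0},{"offset":[-0.1,0,12.7],"turn":0},{"offset":[-0.1,0,12.9],"turn":0},{"offset":[-0.1,0,12.9],"turn":0}]}}

```text
t: 25.8
eef_pos: [0.4669, 0.2445, 0.2018]
ee_rot: [-3.141, 0.002, -2.133]
force: [0.5, -0.7, -0.9]
width: 0.0276
```

Call:
{"name": "send_rows", "arguments": {"motion": [{"offset":[0,0,0.1],"turn":0},{"offset":[0,0,0.15],"turn":0},{"offset":[0,0,0.15],"turn":0}]}}

```text
t: 26.1
eef_pos: [0.4666, 0.2444, 0.1998]
ee_rot: [-3.141, 0.001, -2.133]
force: [-0.2, -0.8, -0.4]
width: 0.0279
```

Call:
{"name": "send_rows", "arguments": {"motion": [{"offset":[0,0,0.05],"turn":0},{"offset":[0,0,0.05],"turn":0},{"offset":[0,0,0.05],"turn":0}]}}

```text
t: 26.4
eef_pos: [0.4666, 0.2444, 0.199]
ee_rot: [3.142, -0.0, -2.133]
force: [-0.3, -0.4, -0.8]
width: 0.0279
```

Call:
{"name": "send_rows", "arguments": {"motion": [{"offset":[0,0,0.05],"turn":0},{"offset":[0,0,0.1],"turn":0},{"offset":[0,0,0.1],"turn":0}]}}

```text
t: 26.7
eef_pos: [0.4666, 0.2444, 0.1988]
ee_rot: [-3.141, 0.0, -2.132]
force: [-3.2, -0.8, 10.6]
width: 0.0274
```

Call:
{"name": "send_rows", "arguments": {"motion": [{"offset":[0,0,0],"turn":0},{"offset":[0,0,0],"turn":0},{"offset":[0,0,0],"turn":0},{"offset":[0,0,0],"turn":0}], "hand": 0.1}}

```text
t: 27.1
eef_pos: [0.4666, 0.2443, 0.1978]
ee_rot: [3.142, -0.0, -2.133]
force: [-0.1, -0.2, 0.9]
width: 0.0476
```

Call:
{"name": "send_rows", "arguments": {"motion": [{"offset":[0,0,-1],"turn":0},{"offset":[0,0,-3],"turn":0},{"offset":[0,0,-6],"turn":0},{"offset":[0,0,-10],"turn":0},{"offset":[0,0,-12],"turn":0},{"offset":[0,0,-12],"turn":0}]}}

```text
t: 27.7
eef_pos: [0.4673, 0.2449, 0.3222]
ee_rot: [-3.14, 0.007, -2.132]
force: [0.6, -0.5, -0.1]
width: 0.0484
```

Run:
```python
from h import *
from station import *
s=get_state();print(move(s,np.radians(-122.2),[.556,-.131,.32]))
```

```text
(array([ 27.1 , -27.52,   0.09]), 0.0)
```

Call:
{"name": "send_rows", "arguments": {"motion": [{"offset":[27.1,-27.5,0],"turn":0},{"offset":[27.1,-27.5,0],"turn":0},{"offset":[27.1,-27.5,0],"turn":0},{"offset":[27.1,-27.5,0],"turn":0},{"offset":[27.1,-27.5,0],"turn":0},{"offset":[27.1,-27.5,0],"turn":0},{"offset":[27.1,-27.5,0],"turn":0},{"offset":[27.1,-27.5,0],"turn":0}], "hand": 1}}

```text
t: 28.5
eef_pos: [0.5548, -0.1343, 0.3177]
ee_rot: [3.141, -0.0, -2.134]
force: [0.7, 0.5, -0.3]
width: 0.0875
```

Call:
{"name": "send_rows", "arguments": {"motion": [{"offset":[0,0,0],"turn":0},{"offset":[0,0,0],"turn":0}]}}

```text
t: 28.7
eef_pos: [0.5545, -0.1325, 0.3173]
ee_rot: [3.14, -0.001, -2.135]
force: [-0.8, 0.0, 0.1]
width: 0.0877
```

Run:
```python
from h import *
from station import *
f=grab_frame("wrist");s=get_state();im=f["frame"].copy();P=cloud(f)
q=pix(f,[.556,-.131,.045])[0];print(q)
v,u=np.mgrid[:480,:640];t=(abs(P[...,2]-.045)<.005)&(np.hypot(u-q[0],v-q[1])<60)
b=(P[t][:,:2]*1000);print(t.sum(),(b.max(0)+b.min(0))/2,b.max(0)-b.min(0))
print(s["eef_pos"],move(s,np.radians(-122.2),[*((b.max(0)+b.min(0))/2e3),.195]))
f=grab_frame("scene");cv2.imwrite("pics/s2.png",cv2.resize(f["frame"][150:400,60:560],None,fx=1.6,fy=1.6))
```

```text
[324.32938666 240.0308524 ]
2965 [ 556.34501072 -133.23064935] [39.62758187 39.41997821]
[ 0.55449388 -0.13164742  0.31752144] (array([ 0.03, -0.25, 12.25]), -0.1)
```

View pics/s2.png

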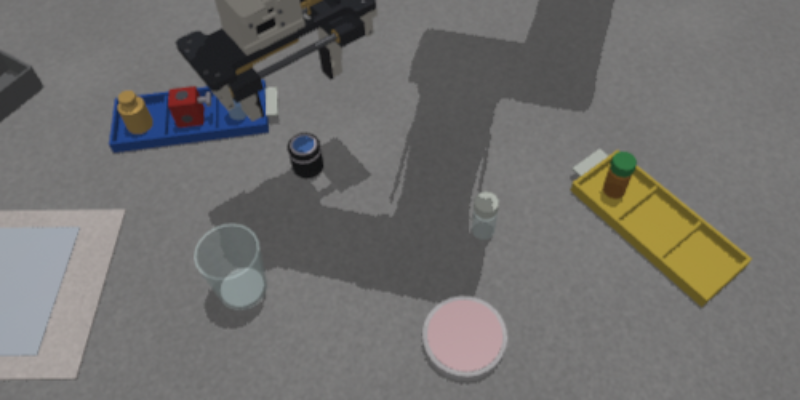

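Brass (130,115), clamp (185,105) and amber vial (620,175) all stand in their pockets. The lens tube at (305,155) is next.

Call:
{"name": "send_rows", "arguments": {"motion": [{"offset":[0,-0.2,4],"turn":0},{"offset":[0,-0.2,8],"turn":0},{"offset":[0,-0.2,11],"turn":0},{"offset":[0,-0.2,12.2],"turn":0},{"offset":[0,-0.2,12.2],"turn":0}]}}

```text
t: 29.3
eef_pos: [0.5561, -0.1316, 0.1947]
ee_rot: [3.139, -0.002, -2.131]
force: [-0.7, 1.0, -0.0]
width: 0.0878
```

Call:
{"name": "send_rows", "arguments": {"motion": [{"offset":[0,0,0],"turn":0},{"offset":[0,0,0],"turn":0},{"offset":[0,0,0],"turn":0},{"offset":[0,0,0],"turn":0},{"offset":[0,0,0],"turn":0},{"offset":[0,0,0],"turn":0},{"offset":[0,0,0],"turn":0},{"offset":[0,0,0],"turn":0}], "hand": -1, "squeeze": 20}}

```text
t: 30.1
eef_pos: [0.5566, -0.1326, 0.1961]
ee_rot: [3.142, -0.0, -2.133]
force: [-0.6, 1.4, 2.2]
width: 0.0394
```

Call:
{"name": "send_rows", "arguments": {"motion": [{"offset":[0,0,0],"turn":0},{"offset":[0,0,-2],"turn":0},{"offset":[0,0,-5],"turn":0},{"offset":[0,0,-9],"turn":0},{"offset":[0,0,-12],"turn":0},{"offset":[0,0,-13.5],"turn":0},{"offset":[0,0,-13.5],"turn":0}]}}

```text
t: 30.8
eef_pos: [0.5571, -0.1326, 0.3334]
ee_rot: [-3.138, 0.003, -2.133]
force: [-0.2, 0.6, -1.0]
width: 0.0392
```

Run:
```python
from h import *
from station import *
s=get_state();print(s["width"],move(s,np.radians(-122.2),[.537,.355,.33]))
```

```text
0.03921579604668496 (array([-40.19,  27.68,   0.34]), 0.0)
```

Call:
{"name": "send_rows", "arguments": {"motion": [{"offset":[-2.5,1.7,0],"turn":0},{"offset":[-6,4.1,0],"turn":0},{"offset":[-10,6.9,0],"turn":0},{"offset":[-14,9.6,0],"turn":0},{"offset":[-18,12.4,0],"turn":0},{"offset":[-22,15.2,0],"turn":0},{"offset":[-26,17.9,0],"turn":0},{"offset":[-30,20.7,0],"turn":0}]}}

```text
t: 31.6
eef_pos: [0.5405, 0.2334, 0.3295]
ee_rot: [3.141, -0.002, -2.133]
force: [1.0, 0.2, -0.9]
width: 0.0392
```

Call:
{"name": "send_rows", "arguments": {"motion": [{"offset":[-4,2.7,0],"turn":0},{"offset":[-7,4.8,0],"turn":0},{"offset":[-9,6.2,0],"turn":0},{"offset":[-10.2,7,0],"turn":0},{"offset":[-10.2,7,0],"turn":0},{"offset":[-10.2,7,0],"turn":0}]}}

```text
t: 32.2
eef_pos: [0.5364, 0.3545, 0.3302]
ee_rot: [3.141, -0.001, -2.133]
force: [-0.2, -0.2, -0.6]
width: 0.04
```

Run:
```python
from h import *
from station import *
s=get_state();print(s["eef_pos"],move(s,np.radians(-122.2),[.537,.355,.2]))
```

```text
[0.53635406 0.35445606 0.33024657] (array([-0.1 , -0.03, 13.02]), -0.0)
```

Call:
{"name": "send_rows", "arguments": {"motion": [{"offset":[-0.1,0,3],"turn":0},{"offset":[-0.1,0,7],"turn":0},{"offset":[-0.1,0,10.5],"turn":0},{"offset":[-0.1,0,12],"turn":0},{"offset":[-0.1,0,12.5],"turn":0},{"offset":[-0.1,0,12.7],"turn":0},{"offset":[-0.1,0,12.9],"turn":0},{"offset":[-0.1,0,12.9],"turn":0}]}}

```text
t: 33.0
eef_pos: [0.5373, 0.3563, 0.2033]
ee_rot: [-3.141, 0.002, -2.133]
force: [-0.3, -0.7, -1.6]
width: 0.0397
```

Call:
{"name": "send_rows", "arguments": {"motion": [{"offset":[0,0,0.1],"turn":0},{"offset":[0,0,0.15],"turn":0},{"offset":[0,0,0.15],"turn":0}]}}

```text
t: 33.3
eef_pos: [0.5369, 0.3561, 0.2008]
ee_rot: [-3.142, 0.0, -2.133]
force: [-0.4, 0.6, -0.8]
width: 0.0397
```

Call:
{"name": "send_rows", "arguments": {"motion": [{"offset":[0,0,0.05],"turn":0},{"offset":[0,0,0.05],"turn":0},{"offset":[0,0,0.05],"turn":0}]}}

```text
t: 33.6
eef_pos: [0.537, 0.3561, 0.2001]
ee_rot: [-3.142, 0.0, -2.133]
force: [-0.5, 1.0, 0.8]
width: 0.0393
```

Call:
{"name": "send_rows", "arguments": {"motion": [{"offset":[0,0,0.05],"turn":0},{"offset":[0,0,0.08],"turn":0},{"offset":[0,0,0.08],"turn":0}]}}

```text
t: 33.9
eef_pos: [0.5369, 0.3561, 0.2001]
ee_rot: [-3.141, 0.0, -2.132]
force: [-3.6, -0.1, 7.0]
width: 0.0395
```

Call:
{"name": "send_rows", "arguments": {"motion": [{"offset":[0,0,0],"turn":0},{"offset":[0,0,0],"turn":0},{"offset":[0,0,0],"turn":0},{"offset":[0,0,0],"turn":0}], "hand": 0.4}}

```text
t: 34.3
eef_pos: [0.5369, 0.356, 0.199]
ee_rot: [3.142, -0.0, -2.133]
force: [-0.3, -0.8, -0.3]
width: 0.0606
```

Call:
{"name": "send_rows", "arguments": {"motion": [{"offset":[0,0,-1],"turn":0},{"offset":[0,0,-3],"turn":0},{"offset":[0,0,-6],"turn":0},{"offset":[0,0,-10],"turn":0},{"offset":[0,0,-14],"turn":0},{"offset":[0,0,-16],"turn":0},{"offset":[0,0,-16],"turn":0}]}}

```text
t: 35.0
eef_pos: [0.5376, 0.3565, 0.3643]
ee_rot: [-3.14, 0.007, -2.132]
force: [0.2, -0.4, -0.2]
width: 0.0614
```

Call:
{"name": "send_rows", "arguments": {"motion": [{"offset":[-5,15,0],"turn":0},{"offset":[-5,20,0],"turn":0},{"offset":[-5,20,0],"turn":0},{"offset":[-5,20,0],"turn":0},{"offset":[-5,20,0],"turn":0},{"offset":[-5,20,0],"turn":0}]}}

```text
t: 35.6
eef_pos: [0.3929, 0.5059, 0.3587]
ee_rot: [-3.142, -0.001, -2.13]
force: [0.2, -0.3, -0.5]
width: 0.0612
```

Run:
```python
from h import *
from station import *
s=get_state();print(s["eef_pos"],s["force"])
f=grab_frame("scene");cv2.imwrite("pics/s3.png",cv2.resize(f["frame"][150:400,60:560],None,fx=1.6,fy=1.6))
f=grab_frame("top");cv2.imwrite("pics/t3.png",cv2.resize(f["frame"][80:320,100:550],None,fx=1.7,fy=1.7))
P=cloud(f);v,u=np.mgrid[:480,:640]
for n,x,y,z in(("clear",.504,-.258,.065),("red",.536,-.316,.05),("brass",.568,-.374,.062),("amber",.467,.243,.065),("lens",.537,.355,.049),("white",.573,.106,.061)):
    q=pix(f,[x,y,z])[0];t=(abs(P[...,2]-z)<.008)&(np.hypot(u-q[0],v-q[1])<18);b=P[t];print(n,len(b),np.round(np.median(b,0)*1000) if len(b) else None)
```

```text
[0.39289222 0.50594975 0.35874077] [ 0.24583034 -0.32084573 -0.52006253]
clear 173 [ 506. -257.   65.]
red 317 [ 537. -313.   50.]
brass 106 [ 569. -372.   62.]
amber 177 [467. 244.  65.]
lens 343 [537. 354.  50.]
white 168 [574. 106.  61.]
```

View pics/s3.png

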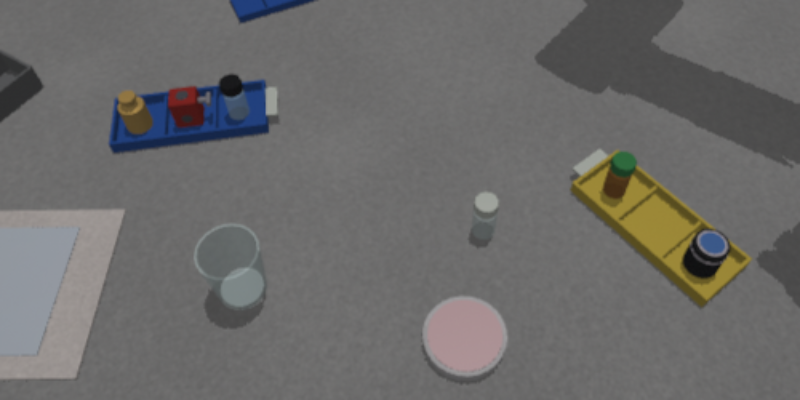

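View pics/t3.png

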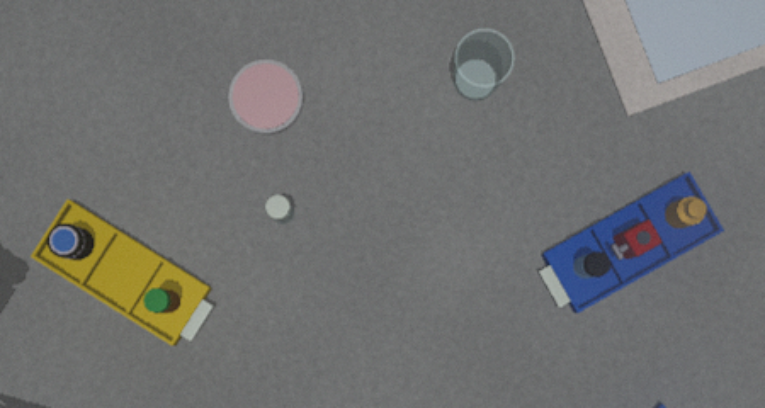

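All five pieces stand upright in their pockets at floor height (tops at 65, 50, 62, 65 and 50 mm). The white-capped vial, beaker and petri dish haven't moved.

```bash
python3 -c "
from station import *
print(job_done())"
```

```text
the job is handed in; nothing more can be done
None
```

Both kits are made up and the job is handed in, after about 36 s of robot time.

- **Blue tray:** the clear vial is in the tab-end pocket, the red clamp in the middle and the brass weight at the plain end. This is the larger of the two blue trays.
- **Yellow tray:** the amber vial is in the tab-end pocket, the lens tube at the plain end, and the middle pocket is empty.

I placed the pieces in the order you listed. Each was lowered until it touched the pocket floor (contact force about 6–11 N), and only then released.

**Last checks:** the top and scene pictures show everything upright. All five tops read within 1 mm of the height expected on the pocket floor, and positions are within about 3 mm of the pocket centres. The white-capped vial measured within 1 mm of its starting place. The beaker and petri dish look unmoved in the pictures, but I did not re-measure them.

**One disagreement:** the first top view put the blue tray about 7 mm off. I corrected this from the wrist camera before placing anything in it. No final check failed.

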